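# Close, pin and clamp a two-part plaster mould

## Robot

A 6-joint arm with a two-finger parallel gripper is mounted at the origin on the work surface. World frame = base frame: x ahead of the robot, y to its left, z up, the work surface at z = 0. Lengths are in m, angles in degrees, forces in N, time in s.
With the tool pointing down it reaches from about 0.4 to 0.825 m from the base axis. Payload 7 kg.
Tool frame: the origin (TCP) lies on the centre line of the jaws, within the pads' length; the fingertips stand 11 mm ahead of it and the grasp point (between the pads) lies 8 mm behind it; z points along the fingers, y is the line along which they close (so a half turn about z gives the same grasp; the last joint's range is limited). The gripper opens to 88 mm and grips with 3 to 60 N. Pads are 19 mm wide; open, the fingers measure 130 mm over their backs; the gripper's body (78 mm by 193 mm) begins 47 mm behind the grasp point.
Start: joints at [-46.518, 20.546, 0.682, 0, -70.136, -16.507], TCP at [0.306, -0.602, 0.238] pointing down, gripper open.
Joint ranges: [-176.03, 176.03], [-82.01, 121.73], [-58.28, 71.71], [-173.87, 95.51], [-174.79, -0.11], [-173.66, 173.66]. Speed limits (degrees/s): [136.94, 136.94, 172.46, 180, 180, 180].

## Interface

Orientations are given as [roll, pitch, yaw] about the fixed x, y, z axes, in that order (R = Rz(yaw) Ry(pitch) Rx(roll)).
In Python, from plant import r, capture, camera_model, job gives the robot as it stands.
- The arm moves only by the tool drive_tool, never from a script. Its argument "increments" is a list that holds one entry, the list of rows, each a list of 5 numbers: the gripper's target within -1 to 1 (fully open at 1, half-way at 0, shut at -1), then the shift along the tool's x, y, z scaled (see below), then the turn about the tool's z scaled (see below). In form: [[[gripper, tx, ty, tz, roll], ...]]. A call has 1 to 5 rows; each row is the pose to reach, as a shift and turn from the pose commanded when the call began, along the tool's axes at that moment, turning the shorter way round; what a row does not reach only later rows make up. The controller multiplies each number of a shift by 120 mm and each number of a turn by 360 degrees. A row lasts 1/8 s, in which the tool goes at most 62.5 mm and 10.7 degrees, less where a joint would pass 70% of its speed; a pose out of reach is approached as far as the arm can. A call with a number of a shift or a turn outside -1 to 1 is refused whole. A call with a gripper value outside its range is refused whole. The fingers move at their own pace and stop on an object; "squeeze" is the grip in N (left out, the last holds). Time passes only in rows, so rows that repeat a pose let the fingers close. It gives the time, the measured TCP pose, the force, the opening and the grip force at its end, in the units of the state.
- r.get_state(): the state, without advancing time (a new reading comes with each control period).
- capture(name): name is "scene" or "side" or "wrist"; returns the picture (400x640x3 uint8, red, green, blue); there is no depth.
- camera_model(name): a dict with "camera_matrix" (3x3 intrinsics, pixels), "rvec" (rotation vector, rad) and "tvec" (3), from world to camera coordinates, as OpenCV has them. Camera axes: x right, y down, z forward; pixel columns grow to the right and rows downward; lengths in m; the calibration is good to about 2 mm. A picture is of the moment at which its call begins: read the wrist's pose just before it. camera_model takes no time and is no camera call; for the wrist camera it gives the pose at the moment of the call.
- job.close_job(): hands the job in; it is judged then, once.
The state is a dict: "time_s": time; "joints": joint angles; "qd": joint speeds; "joint_torque": joint torques, N m; "tcp_pos": TCP position; "eef_rot": TCP orientation; "contact_force": force on the tool from outside, world axes, zero at the start; "moment": the same for the moment, N m; "gripper_width": finger opening in m; "gripper_force": force on a finger pad.
Only numpy, scipy, OpenCV 4.12 (cv2) and the standard library are available. Lean on these libraries where they do the work, as an engineer would, in place of code of your own. Each camera call takes 0.05 s, during which the arm holds its last target. There are 200 camera calls.

## Task

Swing the open half of the hinged plaster mould fully shut, then take the steel locking pin (straight cylindrical grip above a thin round collar) out of the wooden rack and push it down through both lug holes until its collar sits flush on the upper lug. Then let go of the pin and squeeze the two mould halves firmly together between your fingers, and finish while holding that squeeze: do not let go at the end. Leave the other things on the table and in the rack where they are.

Things in the scene. Friction and masses are not known exactly. Their poses are not given: they have to be found in the camera images.
- mould: plywood base board of the mould, fixed to the table, 290 x 100 x 18 mm. Origin: centre of its underside, on the table. Its x axis runs along the mould's seam towards the hinge, y is horizontal towards the side on which the open half stands, z up. Both plaster halves stand on it with their undersides 18 mm and tops 128 mm above the table; when shut they form a block 150 mm long (x -75 to 75), 56 mm thick (y -28 to 28), with a 36 mm wide pouring mouth in the middle of the top
- fixed_face (a point): centre of the flat outer face of the half that does not move (white plaster, 150 x 28 x 110 mm, hollow inside), at y = -28 mm of the board's frame, 73 mm above the table; axes as the board's. Near its free end this half carries the lower steel lug, 46 mm wide and 14 mm thick, that reaches out to x = -124 mm
- swing_face (a point): centre of the flat outer face of the half that swings about the upright hinge (white plaster, 150 x 28 x 110 mm, hollow inside), 73 mm above the table; y points out of the face, x along it towards the hinge. When shut it lies at x = 0, y = +28 mm of the board's frame. This half carries the upper steel lug (as the lower one), which then lies 3 mm above the lower lug
- mould_hinge (a joint): opening angle of the swing half, rad: 0 fully shut (a hard stop), about 0.55 to 1.05 at the start, at most 1.2. Opening turns the half clockwise seen from above about point hinge_axis. Light friction (about 1 N at the free end): it stays where it is left
- hinge_axis (a point): point on the upright hinge axis, half-way up the plaster (73 mm above the table), at x = 92, y = 0 mm of the board; axes as the board's
- upper_hole (a point): centre of the mouth of the hole in the upper lug, on the lug's top face, 107 mm above the table, 194 mm from the hinge axis and 27 mm beyond the end of the plaster; it moves with the swing half. Hole 15.5 mm across, lug 14 mm thick
- lower_hole (a point): centre of the mouth of the hole in the lower lug, on its top face, 90 mm above the table. Hole 15.5 mm across, lug 14 mm thick; nothing below it down to the base board at 18 mm
- pin_grip (a point): centre of the grasp on the loose steel locking pin: on the axis, half-way up (within 1 mm) its cylindrical grip, which is 18 mm across and 36 mm high and stands on the collar. The pin is 90 mm long in all, stands upright in the rack with this point about 80 mm above the table, and weighs 80 to 170 g; z runs up the pin
- pin_collar (a point): centre of the underside of the pin's collar (26 mm across, 6 mm thick), 25 mm below pin_grip
- pin_tip (a point): lower end of the pin's shank, which is 12 mm across and 48 mm long below the collar, tapered over its last 8 mm
- rack: wooden block, 50 x 190 x 55 mm, fixed to the table, with three 14 mm holes 60 mm apart along its y axis (at y -60, 0, 60 mm). Origin: centre of its underside. The pin and two other things stand upright in it, in any order, their collars or heads resting on its top 55 mm above the table and their shanks in the holes
- ball_pin: bystander in the rack: steel pin with a 30 mm ball as head. Origin at the lower end of its shank, 48 mm below the rack's top. Its head rises 33 mm above the rack's top
- stamp: bystander in the rack: dark wooden stamp with a flat round head 38 mm across and 16 mm high. Origin at the lower end of its shank
- jar: bystander: closed glass jar, 72 mm across, 100 mm high. Origin: centre of its underside
- bowl: bystander: white bowl, 120 mm across, 50 mm high. Origin: centre of its underside
- vase: bystander: small terracotta vase, 84 mm across, 135 mm high. Origin: centre of its underside
- brush: bystander: brush lying on the table
- spatula: bystander: spatula lying on the table
- rib: bystander: flat dark wooden modelling rib, 90 x 50 x 8 mm, lying on the table

How it is judged:
By the outcome, as a careful person would: the job done as asked, in the order asked, and still so for the second after the job is handed in, while the arm keeps its last pose, push and grip.
It also fails if it takes over 67 s, if anything falls off the work surface, if the arm or the gripper's body presses on something with over 40 N, if the wrist force passes 120 N, or if a joint passes its speed limit or range.

## Working session

There is one attempt and no reset: what is moved stays moved. The work goes in short steps, Python scripts to look and compute and a tool call to move; the robot and the scene stay as the last step left them, time stands still between calls to the robot, and variables do not carry over. Pictures are saved under pics/ and viewed, at most 10 in all, crops included, and the job is handed in when it is done.

Besides the shell and the picture viewer there is one more tool, called after ">>>" by a JSON object that holds its "name" and its "arguments", one argument or row to a line. drive_tool: Moves the arm, as the interface text tells. Its arguments: {"type":"object","properties":{"increments":{"type":"array"},"squeeze":{"type":"number"}},"required":["increments"]}

```bash
ls; mkdir -p pics; python3 - <<'E'
from plant import r,capture,camera_model,job
import cv2,numpy as np
for n in("scene","side"):
    cv2.imwrite(f"pics/{n}0.png",cv2.cvtColor(capture(n),cv2.COLOR_RGB2BGR))
    m=camera_model(n);R=cv2.Rodrigues(np.array(m["rvec"]))[0];print(n,-R.T@np.array(m["tvec"]).ravel(),np.array(m["camera_matrix"])[0])
s=r.get_state();print(s)
E
```

```text
pics
scene [1.16165821 0.66048598 1.04587496] [389.75049766   0.         323.08536121]
side [ 0.25337198 -1.20752791  0.83841015] [483.24846829   0.         316.01518116]
{'time_s': 0.1, 'joints': array([-4.65177482e+01,  2.05880784e+01,  6.38315009e-01, -1.84806450e-02,
       -7.01338523e+01, -1.65086533e+01]), 'qd': array([-0.01874516, -0.07031551, -0.00483336,  0.05485586, -0.05522614,
        0.01558548]), 'joint_torque': array([-7.56592272e-04, -5.84164882e+01,  2.93753207e+01,  7.01548755e+00,
        1.02256119e-02, -6.31025455e-05]), 'tcp_pos': array([ 0.30597785, -0.60119812,  0.23670019]), 'eef_rot': array([ 1.79914894e+02, -7.10498212e-03, -1.53032689e+02]), 'contact_force': array([ 0.37794595,  0.26946416, -0.37423927]), 'moment': array([ 0.01941352, -0.0192324 ,  0.00946068]), 'gripper_force': 0.0, 'gripper_width': 0.08755772769867454}
```

View pics/scene0.png

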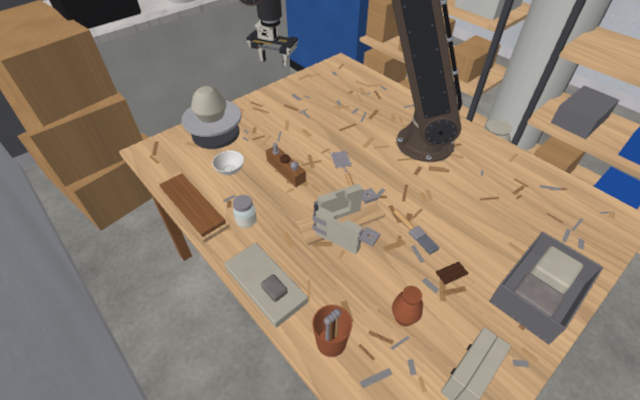

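View pics/side0.png

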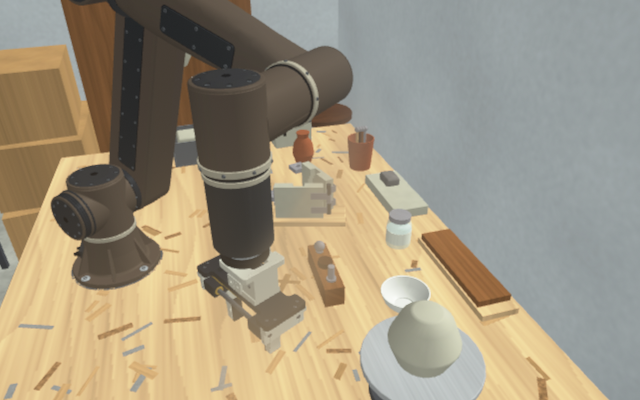

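The scene view shows the mould around (343,218), with its hinge near (315,210), lugs near (372,196) and (370,238), and the rack at (285,165). In the side view the mould is around (305,200) and the rack at (325,272). I'll enlarge both in one picture.

```bash
python3 - <<'E'
import cv2,numpy as np
a=cv2.imread("pics/scene0.png")[140:260,260:390]; b=cv2.imread("pics/side0.png")[150:310,265:350]
A=cv2.resize(a,None,fx=4,fy=4,interpolation=3); B=cv2.resize(b,None,fx=3.4,fy=3.4,interpolation=3)
o=np.zeros((560,800,3),np.uint8);o[:480,:520]=A[:480];h,w=B.shape[:2];o[:min(h,560),520:800]=B[:560,:280];cv2.imwrite("pics/crop1.png",o)
E
```

```text
(no output)
```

View pics/crop1.png

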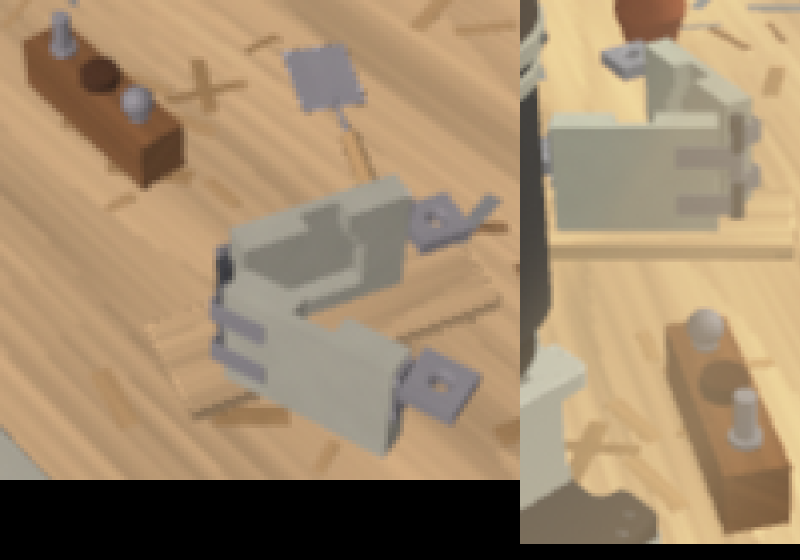

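The crop shows the locking pin at the rack's far end: scene (275.5,144) at the grip top, side (331,265). The ball pin is at the other end and the stamp sits in the middle. The fixed lug hole is at scene (369,194.5) and the swing lug hole at scene (369.5,236), side (298,168).

```bash
cat > h.py <<'E'
import cv2,numpy as np
from scipy.spatial.transform import Rotation as Ro
def cam(m):
    return np.array(m["camera_matrix"]),cv2.Rodrigues(np.array(m["rvec"],float))[0],np.array(m["tvec"],float).ravel()
def ray(m,u,v):
    K,R,t=cam(m); d=R.T@np.linalg.solve(K,[u,v,1]); return -R.T@t,d/np.linalg.norm(d)
def onz(m,u,v,z):
    c,d=ray(m,u,v); return c+d*(z-c[2])/d[2]
def tri(*l):
    A=np.zeros((3,3));b=np.zeros(3)
    for m,u,v in l:
        c,d=ray(m,u,v);P=np.eye(3)-np.outer(d,d);A+=P;b+=P@c
    return np.linalg.solve(A,b)
def proj(m,p):
    K,R,t=cam(m); q=K@(R@np.array(p)+t); return q[:2]/q[2]
E
python3 - <<'E'
from plant import *
from h import *
np.set_printoptions(precision=4,suppress=True)
a,b=camera_model("scene"),camera_model("side")
S=lambda x,y:(260+x/4,140+y/4)
T=lambda x,y:(265+(x-520)/3.4,150+y/3.4)
print("pin top z.098 scene",onz(a,*S(62,15),.098),"side",onz(b,*T(745,392),.098),tri((a,*S(62,15)),(b,*T(745,392))))
print("ball",onz(a,*S(137,102),.073),onz(b,*T(706,330),.073))
print("lower hole",onz(a,*S(435,218),.090))
print("upper hole",onz(a,*S(438,383),.107),onz(b,*T(632,62),.107))
for p in[(147,325),(192,405),(500,292)]:print("board",onz(a,*S(*p),.018))
for p in[(232,232),(397,180),(408,352)]:print("top corner",onz(a,*S(*p),.128))
w=camera_model("wrist");c,R,t=cam(w);print("wrist K",c[0],"pos",-R.T@t);print(R)
E
```

```text
pin top z.098 scene [ 0.5358 -0.3052  0.098 ] side [ 0.5343 -0.3127  0.098 ] [ 0.5347 -0.3085  0.095 ]
ball [ 0.5423 -0.1869  0.073 ] [ 0.5376 -0.1994  0.073 ]
lower hole [0.4558 0.1036 0.09  ]
upper hole [0.5886 0.2317 0.107 ] [0.579  0.2046 0.107 ]
board [ 0.6741 -0.0143  0.018 ]
board [0.6993 0.0742 0.018 ]
board [0.4236 0.1591 0.018 ]
top corner [0.6158 0.0291 0.128 ]
top corner [0.4764 0.0755 0.128 ]
top corner [0.5973 0.2066 0.128 ]
wrist K [291.7531   0.     322.4475] pos [ 0.2406 -0.635   0.384 ]
[[-0.4531  0.8914  0.0011]
 [ 0.8584  0.436   0.2703]
 [ 0.2404  0.1234 -0.9628]]
```

```bash
cat >> h.py <<'E'
def plan(wps,cmd=None):
    """wps: list of (x,y,z,yaw); prints tx,ty,tz,roll numbers for the move from the commanded pose (x,y,z,yaw)"""
    from plant import r
    if cmd is None:
        s=r.get_state();cmd=(*s["tcp_pos"],s["eef_rot"][2])
    X=np.array(cmd[:3]);a=np.radians(cmd[3])
    tx=np.array([np.cos(a),np.sin(a),0]);ty=np.array([np.sin(a),-np.cos(a),0])
    for w in wps:
        d=np.array(w[:3])-X;dy=(w[3]-cmd[3]+180)%360-180
        print(np.round([d@tx/.12,d@ty/.12,-d[2]/.12,-dy/360],3), "rows>=%.1f"%max(np.linalg.norm(d)/.0625,abs(dy)/10.7))
E
python3 - <<'E'
from h import *
p=(0.306,-0.602,0.238,-153.03)
q=(0.38,-.51,.24,-122);plan([q],p)
q2=(0.46,-.43,.24,-90);plan([q2],q)
plan([(0.535,-.32,.24,-90)],q2)
E
```

```text
[-0.897  0.404 -0.017 -0.086] rows>=2.9
[-0.919 -0.212 -0.    -0.089] rows>=3.0
[-0.917 -0.625 -0.     0.   ] rows>=2.1
```

>>> {"name": "drive_tool", "arguments": {
  "increments": [
    [[1,-0.9,0.4,0,-0.086],[1,-0.9,0.4,0,-0.086],[1,-0.9,0.4,0,-0.086]]
  ]
}}

```text
time_s: 0.48
tcp_pos: [0.3827, -0.5071, 0.2375]
eef_rot: [180.0, 0.0, -121.5]
contact_force: [0.1, 0.1, -0.0]
gripper_width: 0.0875
gripper_force: 0.0
```

>>> {"name": "drive_tool", "arguments": {
  "increments": [
    [[1,-0.92,-0.21,0,-0.089],[1,-0.92,-0.21,0,-0.089],[1,-0.92,-0.21,0,-0.089]]
  ]
}}

```text
time_s: 0.85
tcp_pos: [0.4628, -0.4272, 0.2371]
eef_rot: [180.0, 0.0, -89.5]
contact_force: [-1.4, -0.4, -0.7]
gripper_width: 0.0876
gripper_force: 0.0
```

>>> {"name": "drive_tool", "arguments": {
  "increments": [
    [[1,-0.92,-0.62,0,0],[1,-0.92,-0.62,0,0],[1,-0.92,-0.62,0,0],[1,-0.92,-0.62,0,0]]
  ]
}}

```text
time_s: 1.35
tcp_pos: [0.5352, -0.3186, 0.2372]
eef_rot: [180.0, 0.0, -89.9]
contact_force: [0.0, -0.2, 0.1]
gripper_width: 0.0875
gripper_force: 0.0
```

```bash
python3 - <<'E'
from plant import *
from h import *
import pickle
s=r.get_state();m=camera_model("wrist");im=capture("wrist");pickle.dump((m,im),open("w1.pkl","wb"))
print(s["time_s"],s["tcp_pos"],s["eef_rot"],s["joints"])
cv2.imwrite("pics/w1.png",im[...,::-1])
E
```

```text
1.35 [ 0.53520679 -0.31861719  0.23723387] [ 1.79959861e+02  1.00471242e-02 -8.99361407e+01] [-1.28319516e+01  1.57210862e+01 -6.27227758e+00 -9.00957717e-04
 -6.80480047e+01  1.28961515e+01]
```

View pics/w1.png

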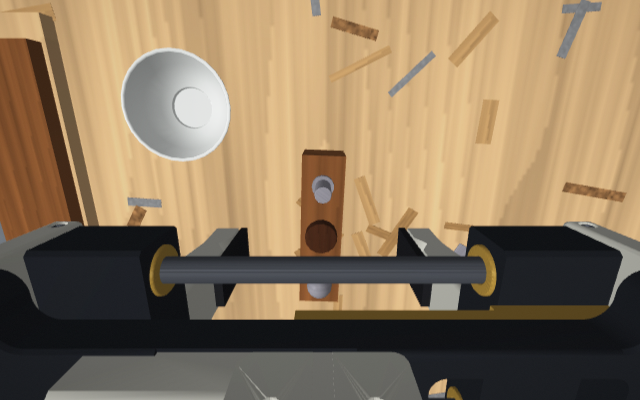

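The wrist view shows the rack vertical in the image at x≈323. The pin is at (323,190), with its grip top near (323,196), then the stamp at (320,237) and the ball pin at (318,288). The bowl is clear at (175,104).

```bash
python3 - <<'E'
import pickle
from h import *
m,im=pickle.load(open("w1.pkl","rb"))
np.set_printoptions(precision=4,suppress=True)
c=im[165:215,300:346].astype(int);sat=c.max(2)-c.min(2)
mask=((sat<40)).astype(np.uint8)
n,l,st,ce=cv2.connectedComponentsWithStats(mask)
for i in range(1,n):
    if st[i,4]>30: print(st[i]+[300,165,0,0,0],ce[i]+[300,165])
hsv=cv2.resize(im[165:215,300:346],None,fx=8,fy=8,interpolation=cv2.INTER_NEAREST);cv2.imwrite("pics/w1c.png",hsv[...,::-1])
for y in range(172,208,2):print(y,"".join("#" if v else "." for v in mask[y-165]), c[y-165,22])
# rack top corners
h=cv2.cvtColor(im,cv2.COLOR_RGB2HSV)
rk=((h[...,1]>130)&(h[...,2]<150)).astype(np.uint8);rk[:, :295]=0;rk[:,352:]=0;rk[260:]=0;rk[:145]=0
for y in (165,175,205,215,225):print(y,np.where(rk[y])[0][[0,-1]])
E
```

```text
[312 175  22  29 490] [322.451  188.3327]
172 .............................................. [124  78  44]
174 .............................................. [118  78  50]
176 .................###########.................. [121 119 126]
178 ...............################............... [141 139 147]
180 .............###################.............. [89 87 93]
182 .............####################............. [82 81 86]
184 ............######################............ [83 81 87]
186 ............######################............ [83 81 87]
188 ............######################............ [147 145 153]
190 .............####################............. [144 142 151]
192 .............###################.............. [149 147 155]
194 ..............##################.............. [146 143 152]
196 ...............################............... [146 144 153]
198 ...............################............... [143 142 150]
200 .................#############................ [147 146 155]
202 ..................#########................... [146 143 151]
204 .............................................. [108  66  38]
206 .............................................. [123  76  43]
165 [302 344]
175 [302 344]
205 [301 342]
215 [301 341]
225 [301 341]
```

View pics/w1c.png

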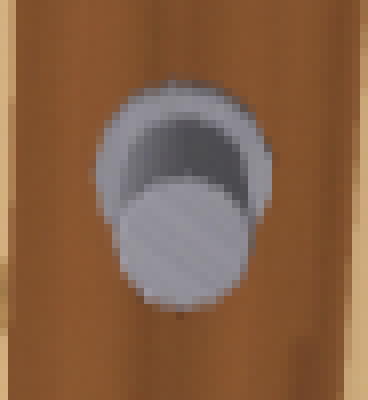

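The crop shows the grip top circle centred at about (322.5,195) and the collar at about (322.6,185.5).

```bash
python3 - <<'E'
import pickle
from h import *
m,im=pickle.load(open("w1.pkl","rb"))
np.set_printoptions(precision=4,suppress=True)
print(onz(m,322.5,194.9,.097),onz(m,322.6,185.5,.061))
for y in (165,175,205,215):
  for x in((302,345) if y<200 else (301,342.5)): print(onz(m,x,y,.055))
p=(0.535,-.32,.24,-90)
q=(.56,-.21,.27,-76);plan([q],p)
q2=(.58,-.1,.3,-76);plan([q2],q)
q3=(.59,.01,.3,-76);plan([q3],q2)
plan([(.57,.10,.3,-76)],q3)
E
```

```text
[ 0.5345 -0.3125  0.097 ] [ 0.5344 -0.3136  0.061 ]
[ 0.5578 -0.3362  0.055 ]
[ 0.5089 -0.3362  0.055 ]
[ 0.5581 -0.3246  0.055 ]
[ 0.5086 -0.3246  0.055 ]
[ 0.5599 -0.2885  0.055 ]
[ 0.5108 -0.2885  0.055 ]
[ 0.5601 -0.2759  0.055 ]
[ 0.5106 -0.2759  0.055 ]
[-0.917 -0.208 -0.25  -0.039] rows>=1.9
[-0.849 -0.383 -0.25   0.   ] rows>=1.9
[-0.869 -0.303 -0.     0.   ] rows>=1.8
[-0.768 -0.02  -0.     0.   ] rows>=1.5
```

>>> {"name": "drive_tool", "arguments": {
  "increments": [
    [[0,-0.92,-0.21,-0.25,-0.039],[-1,-0.92,-0.21,-0.25,-0.039]]
  ]
}}

```text
time_s: 1.65
tcp_pos: [0.5596, -0.2095, 0.2677]
eef_rot: [180.0, 0.0, -76.0]
contact_force: [0.6, -0.2, 0.2]
gripper_width: 0.0728
gripper_force: 0.0
```

>>> {"name": "drive_tool", "arguments": {
  "increments": [
    [[-1,-0.85,-0.38,-0.25,0],[-1,-0.85,-0.38,-0.25,0]]
  ]
}}

```text
time_s: 1.9
tcp_pos: [0.5796, -0.0986, 0.2983]
eef_rot: [-180.0, -0.0, -76.1]
contact_force: [0.2, -0.7, -0.6]
gripper_width: 0.0531
gripper_force: 0.0
```

>>> {"name": "drive_tool", "arguments": {
  "increments": [
    [[-1,-0.87,-0.3,0,0],[-1,-0.87,-0.3,0,0]]
  ]
}}

```text
time_s: 2.15
tcp_pos: [0.5894, 0.0117, 0.2978]
eef_rot: [-180.0, 0.0, -76.1]
contact_force: [0.8, 0.8, 0.3]
gripper_width: 0.0329
gripper_force: 0.0
```

>>> {"name": "drive_tool", "arguments": {
  "increments": [
    [[-1,-0.77,-0.02,0,0],[-1,-0.77,-0.02,0,0],[-1,-0.77,-0.02,0,0],[-1,-0.77,-0.02,0,0]]
  ]
}}

```text
time_s: 2.65
tcp_pos: [0.5695, 0.1001, 0.2975]
eef_rot: [180.0, -0.0, -76.0]
contact_force: [0.2, -0.4, 0.2]
gripper_width: 0.0005
gripper_force: 0.0
```

```bash
python3 - <<'E'
from plant import *
from h import *
import pickle
s=r.get_state();m=camera_model("wrist");im=capture("wrist");pickle.dump((m,im),open("w2.pkl","wb"))
print(s["time_s"],s["tcp_pos"],s["eef_rot"],s["joints"],s["gripper_width"])
cv2.imwrite("pics/w2.png",im[...,::-1])
E
```

```text
2.65 [0.56953309 0.10011131 0.29754326] [ 1.79987282e+02 -1.27879690e-02 -7.60472650e+01] [ 2.93464011e+01  9.55652719e+00 -6.40637367e+00  9.31166411e-03
 -7.40527553e+01 -1.53962271e+01] 0.0005347844374573344
```

View pics/w2.png

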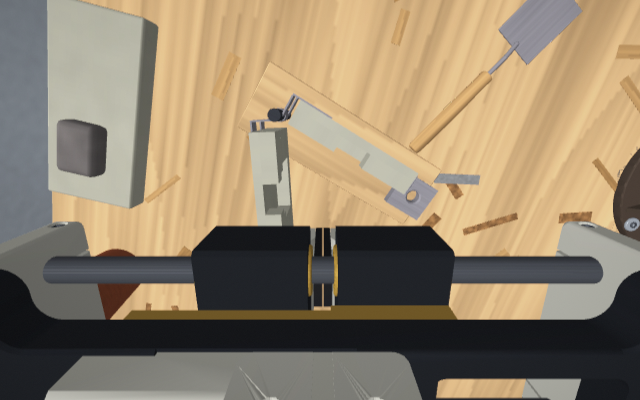

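The wrist view shows the board corner at (267,63), its far edge running to (440,162) and the lower hole at (412,196). The hinge barrel is at (275,115), and the swing half's outer top edge runs (250,130)–(257,225). The brush and spatula are well away.

```bash
python3 - <<'E'
import pickle
from h import *
m,im=pickle.load(open("w2.pkl","rb"))
np.set_printoptions(precision=4,suppress=True)
P=lambda u,v,z:onz(m,u,v,z)[:2]
a,b=P(267,63,.018),P(440,162,.018);print("edge",a,b,np.linalg.norm(a-b),np.degrees(np.arctan2(*(a-b)[::-1])))
print("hole",P(412,196,.09))
print("hinge .12",P(275,115,.12),P(275,115,.128))
c,d=P(250,130,.128),P(257,225,.128);print("swing",c,d,np.degrees(np.arctan2(*(d-c)[::-1])))
cr=cv2.resize(im[55:230,235:445],None,fx=3.5,fy=3.5,interpolation=cv2.INTER_CUBIC);cv2.imwrite("pics/w2c.png",cr[...,::-1])
E
```

```text
edge [ 0.6749 -0.0176] [0.4022 0.053 ] 0.28167533936196143 -14.511682626408598
hole [0.4527 0.0982]
hinge .12 [0.6357 0.0419] [0.6345 0.0416]
swing [0.6572 0.063 ] [0.6304 0.1673] 104.40321323363229
```

View pics/w2c.png

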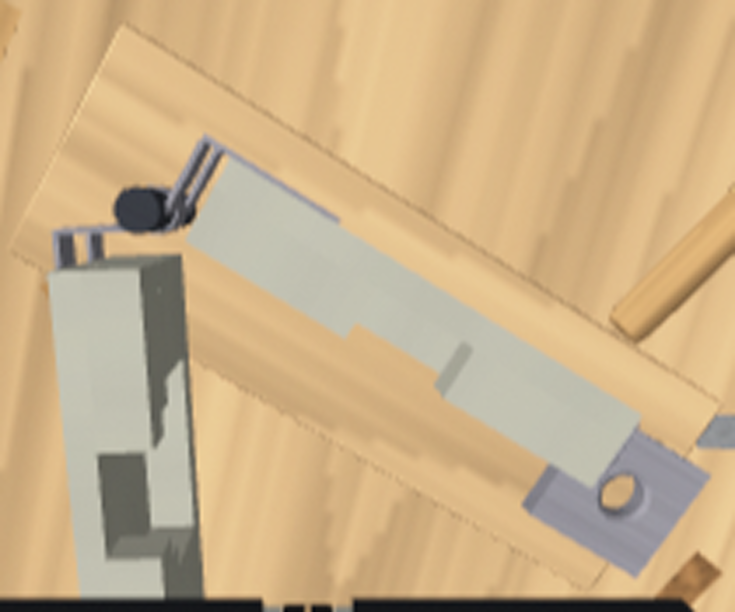

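The enlarged crop gives board corners at (124,25), (720,402), (595,588) and (10,250), and the lower-hole centre at (622,494). The hinge is at (145,208) and the fixed outer top edge runs (225,152)–(640,413).

```bash
python3 - <<'E'
import pickle
from h import *
m,im=pickle.load(open("w2.pkl","rb"))
np.set_printoptions(precision=4,suppress=True)
P=lambda x,y,z:onz(m,235+x/3.5-.36,55+y/3.5-.36,z)[:2]
ang=lambda d:np.degrees(np.arctan2(d[1],d[0]))
A,B,C,D=[P(*q,.018) for q in((124,25),(720,402),(595,588),(10,250))]
print("corners",A,B,C,D,"len",np.linalg.norm(A-B),np.linalg.norm(C-D),np.linalg.norm(A-D),np.linalg.norm(B-C),"ang",ang(A-B),ang(D-C),ang(D-A)-90)
ctr=(A+B+C+D)/4;print("ctr",ctr)
F,G=P(225,152,.128),P(640,413,.128);print("fixed edge",np.linalg.norm(F-G),ang(F-G),F,G)
H=P(622,494,.09);print("hole",H)
for yaw in(-15.5,-16.5,-17.5):
    a=np.radians(yaw);x=np.array([np.cos(a),np.sin(a)]);y=np.array([-x[1],x[0]])
    print(yaw,"hinge from ctr",ctr+.092*x,"hole from ctr",ctr-.102*x,"ctr from hole",H+.102*x, "fixededge y",(F-ctr)@y,(G-ctr)@y,(F-ctr)@x,(G-ctr)@x,"hole in b",(H-ctr)@x,(H-ctr)@y)
s,t=P(50,272,.128),P(78,595,.128);print("swing",ang(t-s),s,t)
E
```

```text
corners [ 0.6712 -0.02  ] [0.3978 0.0634] [0.4228 0.1561] [0.6998 0.0738] len 0.28581613451547966 0.289048202285806 0.09812960404354414 0.09599090054633595 ang -16.983461758686158 -16.549023382816454 -17.0043121302256
ctr [0.5479 0.0683]
fixed edge 0.15088954916128697 -17.24090884162807 [0.6139 0.0192] [0.4698 0.0639]
hole [0.4524 0.0979]
-15.5 hinge from ctr [0.6365 0.0437] hole from ctr [0.4496 0.0956] ctr from hole [0.5506 0.0706] fixededge y -0.029734668841307457 -0.025150656984580542 0.07671853400383757 -0.07410136813574685 hole in b -0.09995735731449423 0.002928139040676483
-16.5 hinge from ctr [0.6361 0.0422] hole from ctr [0.4501 0.0973] ctr from hole [0.5502 0.0689] fixededge y -0.028391217070512294 -0.026440073611965677 0.07722579092541075 -0.07365114265060214 hole in b -0.09999323639746367 0.0011831966446684962
-17.5 hinge from ctr [0.6356 0.0407] hole from ctr [0.4506 0.099 ] ctr from hole [0.5496 0.0672] fixededge y -0.02703911705996556 -0.027721436336797856 0.07770952412296503 -0.07317848231393141 hole in b -0.09999865657197021 -0.0005621061644993344
swing 105.0978997409127 [0.6578 0.0657] [0.6306 0.1669]
```

```bash
python3 - <<'E'
import pickle
from plant import camera_model
from h import *
m,im=pickle.load(open("w2.pkl","rb"))
np.set_printoptions(precision=4,suppress=True)
print("terracotta",onz(m,118,255,.07),"slab",onz(m,130,208,.03),onz(m,157,20,.03))
a=camera_model("scene");print("jar",onz(a,243,222,0),"vase",onz(a,407,322,0), "cup",onz(a,332,350,0))
Hg=np.array([.637,.0415])
def pos(th,gap,rho=.13,z=.095):
    er=np.radians(163-th);en=np.radians(73-th)
    p=Hg+rho*np.array([np.cos(er),np.sin(er)])+(.049+gap)*np.array([np.cos(en),np.sin(en)])
    return (*p,z,-17-th)
p=(.57,.10,.2985,-76)
q=pos(58,.025,z=.2);print(q);plan([q],p)
q1=pos(58,.025,z=.09);print(q1);plan([q1],q)
q2=pos(58,.003,z=.09);plan([q2],q1)
print("arc")
ths=[48,38,28,18,8]
plan([pos(t,0.000,z=.09) for t in ths],q2)
E
```

```text
terracotta [0.8209 0.2845 0.07  ] slab [0.8329 0.229  0.03  ] [ 0.8167 -0.032   0.03  ]
jar [ 0.8056 -0.1459  0.    ] vase [0.663  0.4615 0.    ] cup [0.8737 0.379  0.    ]
(np.float64(0.6748320352820634), np.float64(0.18622296675516542), 0.2, -75)
[-0.486 -1.021  0.821 -0.003] rows>=2.7
(np.float64(0.6748320352820634), np.float64(0.18622296675516542), 0.09, -75)
[0.    0.    0.917 0.   ] rows>=1.8
[-0.     0.183 -0.     0.   ] rows>=0.4
arc
[-0.054  0.219 -0.    -0.028] rows>=0.9
[-0.074  0.42  -0.    -0.056] rows>=1.9
[-0.059  0.621 -0.    -0.083] rows>=2.8
[-0.009  0.817 -0.    -0.111] rows>=3.7
[ 0.074  1.001 -0.    -0.139] rows>=4.7
```

>>> {"name": "drive_tool", "arguments": {
  "increments": [
    [[-1,-0.49,-1,0.5,0],[-1,-0.49,-1,0.82,0],[-1,-0.49,-1,0.82,0]]
  ]
}}

```text
time_s: 3.08
tcp_pos: [0.6728, 0.1865, 0.1965]
eef_rot: [179.9, -0.0, -76.1]
contact_force: [-1.2, -0.1, -0.2]
gripper_width: 0.0004
gripper_force: 0.0
```

>>> {"name": "drive_tool", "arguments": {
  "increments": [
    [[-1,0,0,0.5,0],[-1,0,0,0.92,0],[-1,0,0,0.92,0],[-1,0,0,0.92,0]]
  ]
}}

```text
time_s: 3.58
tcp_pos: [0.6732, 0.1869, 0.0909]
eef_rot: [-179.9, -0.0, -76.0]
contact_force: [0.0, 0.2, 1.1]
gripper_width: 0.0004
gripper_force: 0.0
```

>>> {"name": "drive_tool", "arguments": {
  "increments": [
    [[-1,0,0.06,0,0],[-1,0,0.12,0,0],[-1,0,0.18,0,0]]
  ]
}}

```text
time_s: 3.95
tcp_pos: [0.6503, 0.1823, 0.09]
eef_rot: [-179.9, 0.0, -76.0]
contact_force: [0.1, -0.4, 0.9]
gripper_width: 0.0006
gripper_force: 0.0
```

>>> {"name": "drive_tool", "arguments": {
  "increments": [
    [[-1,-0.03,0.11,0,-0.014],[-1,-0.054,0.219,0,-0.028],[-1,-0.067,0.32,0,-0.042],[-1,-0.074,0.42,0,-0.056],[-1,-0.069,0.52,0,-0.069]]
  ]
}}

```text
time_s: 4.58
tcp_pos: [0.588, 0.1755, 0.0896]
eef_rot: [-179.9, -0.0, -50.9]
contact_force: [0.7, 1.5, -0.2]
gripper_width: 0.0003
gripper_force: 0.6
```

>>> {"name": "drive_tool", "arguments": {
  "increments": [
    [[-1,-0.03,0.11,0,-0.014],[-1,-0.054,0.219,0,-0.028],[-1,-0.067,0.32,0,-0.042],[-1,-0.074,0.42,0,-0.056],[-1,-0.069,0.52,0,-0.069]]
  ]
}}

```text
time_s: 5.2
tcp_pos: [0.5343, 0.1427, 0.0896]
eef_rot: [-179.9, -0.1, -26.1]
contact_force: [1.5, 0.7, 0.7]
gripper_width: 0.0006
gripper_force: 0.6
```

```bash
python3 - <<'E'
from plant import *
from h import *
s=r.get_state();print(s["tcp_pos"],s["eef_rot"],s["contact_force"],s["moment"])
p=s["tcp_pos"][:2]-[.637,.0415]
for th in(0,):
    er=np.radians(163);en=np.radians(73)
    e=np.array([np.cos(er),np.sin(er)]);n=np.array([np.cos(en),np.sin(en)])
    q=np.array([.637,.0415])+.13*e+.049*n; print(q)
    plan([(*q,.09,-17),(*(q-.003*n),.09,-17)])
E
```

```text
[0.53429567 0.14272788 0.08961079] [-1.79897972e+02 -7.16672520e-02 -2.61001375e+01] [1.50693556 0.70752999 0.69869132] [ 0.16233697 -0.24047483  0.05102829]
[0.5270066  0.12636725]
[ 0.005  0.149 -0.003 -0.025] rows>=0.9
[ 0.009  0.174 -0.003 -0.025] rows>=0.9
```

>>> {"name": "drive_tool", "arguments": {
  "increments": [
    [[-1,0,0.05,0,-0.01],[-1,0,0.1,0,-0.02],[-1,0,0.13,0,-0.025],[-1,0,0.15,0,-0.025]]
  ]
}}

```text
time_s: 5.7
tcp_pos: [0.5272, 0.1281, 0.0894]
eef_rot: [-179.8, -0.1, -17.3]
contact_force: [0.4, 14.1, -1.9]
gripper_width: 0.0009
gripper_force: 6.5
```

>>> {"name": "drive_tool", "arguments": {
  "increments": [
    [[-1,0,0.015,0,0],[-1,0,0.03,0,0],[-1,0,0.03,0,0]]
  ]
}}

```text
time_s: 6.08
tcp_pos: [0.5273, 0.128, 0.0896]
eef_rot: [-179.5, -0.2, -17.3]
contact_force: [-2.4, 23.6, -3.5]
gripper_width: 0.0004
gripper_force: 10.3
```

>>> {"name": "drive_tool", "arguments": {
  "increments": [
    [[-1,0,-0.12,0,0],[-1,0,-0.25,0,0],[0,0,-0.25,-0.4,0],[1,0,-0.25,-0.8,0],[1,0,-0.25,-1,0]]
  ]
}}

```text
time_s: 6.7
tcp_pos: [0.5352, 0.1521, 0.2116]
eef_rot: [-179.9, -0.1, -17.3]
contact_force: [-0.1, 0.2, -0.1]
gripper_width: 0.0257
gripper_force: 0.0
```

```bash
python3 - <<'E'
from h import *
plan([(.452,.098,.24,-17)])
E
```

```text
[-0.528  0.636 -0.237 -0.001] rows>=1.7
```

>>> {"name": "drive_tool", "arguments": {
  "increments": [
    [[1,-0.53,0.64,-0.24,0],[1,-0.53,0.64,-0.24,0],[1,-0.53,0.64,-0.24,0],[1,-0.53,0.64,-0.24,0]]
  ]
}}

```text
time_s: 7.2
tcp_pos: [0.451, 0.0973, 0.2378]
eef_rot: [-180.0, -0.0, -17.3]
contact_force: [-0.6, -0.1, -0.7]
gripper_width: 0.0649
gripper_force: 0.0
```

```bash
python3 - <<'E'
from plant import *
from h import *
import pickle
s=r.get_state();m=camera_model("wrist");im=capture("wrist");pickle.dump((m,im),open("w3.pkl","wb"))
print(s["time_s"],s["tcp_pos"],s["eef_rot"],s["contact_force"])
u,v=proj(m,[.4515,.098,.107]);print(u,v)
u,v=int(u),int(v);c=im[max(0,v-90):v+45,u-60:u+120];print(u-60,v-90)
cv2.imwrite("pics/w3.png",cv2.resize(c,None,fx=4,fy=4,interpolation=cv2.INTER_CUBIC)[...,::-1])
E
```

```text
7.2 [0.45102772 0.0973464  0.23784864] [-1.79977989e+02 -3.72834995e-02 -1.73179175e+01] [-0.61094182 -0.06345829 -0.72828297]
320.9856367078293 190.33537823468018
260 100
```

View pics/w3.png

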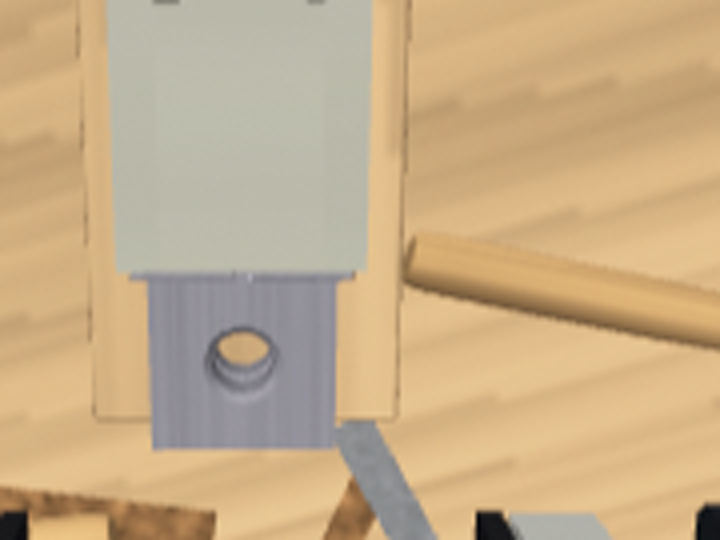

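The mould is shut: one solid block, with the lugs stacked. The upper hole's mouth is centred at crop (242,360), which is image (320,189.6).

```bash
python3 - <<'E'
import pickle
from h import *
m,im=pickle.load(open("w3.pkl","rb"))
np.set_printoptions(precision=4,suppress=True)
c=im[170:210,300:342].astype(int)
print("upper hole",onz(m,320.1,189.6,.107))
P=lambda x,y,z:onz(m,260+x/4-.37,100+y/4-.37,z)
print("lug sides",P(150,360,.107),P(336,360,.107),"end",P(242,450,.107), "block sides",P(112,150,.128),P(371,150,.128),"block end",P(116,272,.128),P(366,272,.128))
t=np.array([.45103,.09735,.23785])
for dz in(.008,0,-.011,-.03,-.065):print(dz,proj(m,t+[0,0,dz]))
h=.452,.098
p0=(.452,.098,.24,-17.3)
q=(.49,-.01,.24,-40);plan([q],p0)
q1=(.51,-.12,.24,-65);plan([q1],q)
q2=(.53,-.225,.24,-90);plan([q2],q1)
q3=(.5345,-.313,.19,-90);plan([q3],q2)
E
```

```text
upper hole [0.4525 0.0986 0.107 ]
lug sides [0.4592 0.1202 0.107 ] [0.4455 0.0765 0.107 ] end [0.4301 0.1056 0.107 ] block sides [0.5107 0.1096 0.128 ] [0.494  0.0561 0.128 ] block end [0.4852 0.1175 0.128 ] [0.4686 0.0644 0.128 ]
0.008 [321.2306 257.1847]
0 [321.2847 250.3535]
-0.011 [321.3512 241.9593]
-0.03 [321.4486 229.6605]
-0.065 [321.5863 212.2621]
[ 0.57   0.765 -0.     0.063] rows>=2.1
[ 0.717  0.595 -0.     0.069] rows>=2.3
[ 0.863  0.219 -0.     0.069] rows>=2.3
[ 0.733 -0.037  0.417  0.   ] rows>=1.6
```

>>> {"name": "drive_tool", "arguments": {
  "increments": [
    [[1,0.57,0.765,0,0.063],[1,0.57,0.765,0,0.063],[1,0.57,0.765,0,0.063]]
  ]
}}

```text
time_s: 7.62
tcp_pos: [0.4897, -0.0132, 0.2363]
eef_rot: [179.8, 0.1, -40.4]
contact_force: [-0.9, -0.1, -0.3]
gripper_width: 0.0873
gripper_force: 0.0
```

>>> {"name": "drive_tool", "arguments": {
  "increments": [
    [[1,0.72,0.595,0,0.069],[1,0.72,0.595,0,0.069],[1,0.72,0.595,0,0.069]]
  ]
}}

```text
time_s: 8.0
tcp_pos: [0.5096, -0.1232, 0.2362]
eef_rot: [179.9, 0.0, -65.2]
contact_force: [-0.3, -0.0, 0.3]
gripper_width: 0.0874
gripper_force: 0.0
```

>>> {"name": "drive_tool", "arguments": {
  "increments": [
    [[1,0.86,0.22,0,0.069],[1,0.86,0.22,0,0.069],[1,0.86,0.22,0,0.069]]
  ]
}}

```text
time_s: 8.38
tcp_pos: [0.5297, -0.2276, 0.2358]
eef_rot: [179.8, -0.0, -90.0]
contact_force: [-0.4, 0.6, -1.2]
gripper_width: 0.0878
gripper_force: 0.0
```

>>> {"name": "drive_tool", "arguments": {
  "increments": [
    [[1,0.73,-0.03,0.42,0],[1,0.73,-0.03,0.42,0],[1,0.73,-0.03,0.42,0],[1,0.73,-0.03,0.42,0]]
  ]
}}

```text
time_s: 8.88
tcp_pos: [0.5335, -0.3129, 0.1864]
eef_rot: [179.9, 0.0, -89.6]
contact_force: [-0.1, 0.5, 0.0]
gripper_width: 0.0878
gripper_force: 0.0
```

```bash
python3 - <<'E'
from plant import *
from h import *
import pickle
s=r.get_state();m=camera_model("wrist");im=capture("wrist");pickle.dump((m,im),open("w4.pkl","wb"))
print(s["time_s"],s["tcp_pos"],s["eef_rot"],s["gripper_width"])
print(proj(m,[.5345,-.313,.097]),proj(m,[.5344,-.3135,.061]))
c=im[140:250,260:384].astype(int)
mask=((c.max(2)-c.min(2))<40)
for y in range(0,110,2):print(140+y,"".join("#" if v else "." for v in mask[y]), "")
plan([(.5345,-.313,.076,-91)])
E
```

```text
8.875 [ 0.53353004 -0.31290148  0.1864443 ] [ 1.79924382e+02  1.31128651e-02 -8.96464086e+01] 0.08781799702989018
[320.61439179 203.80822709] [320.88112358 192.2819413 ]
140 ............................................................................................................................ 
142 ............................................................................................................................ 
144 ............................................................................................................................ 
146 ............................................................................................................................ 
148 ............................................................................................................................ 
150 ............................................................................................................................ 
152 ............................................................................................................................ 
154 ................
[... 5559 characters left out ...]
......... 
240 ............................................####.................#########.................................................. 
242 ...........................................##.....................#...######................................................ 
244 ..........................................##.....................##......###................................................ 
246 ..................................................................#.......###............................................... 
248 .....................................................................#.....##............................................... 
[ 0.003 -0.006  0.926  0.004] rows>=1.8
```

>>> {"name": "drive_tool", "arguments": {
  "increments": [
    [[1,0,-0.006,0.45,0],[1,0,-0.006,0.75,0],[1,0,-0.006,0.92,0],[1,0,-0.006,0.92,0],[1,0,-0.006,0.92,0]]
  ]
}}

```text
time_s: 9.55
tcp_pos: [0.535, -0.313, 0.0783]
eef_rot: [-179.9, -0.0, -89.6]
contact_force: [-0.1, 0.2, 0.5]
gripper_width: 0.0878
gripper_force: 0.0
```

>>> {"name": "drive_tool", "arguments": {
  "increments": [
    [[-1,0,0,0,0],[-1,0,0,0,0],[-1,0,0,0,0],[-1,0,0,0,0],[-1,0,0,0,0]]
  ],
  "squeeze": 40
}}

```text
time_s: 10.18
tcp_pos: [0.5337, -0.3133, 0.0767]
eef_rot: [180.0, 0.0, -89.7]
contact_force: [0.8, -0.3, -0.1]
gripper_width: 0.0433
gripper_force: 0.0
```

>>> {"name": "drive_tool", "arguments": {
  "increments": [
    [[-1,0,0,0,0],[-1,0,0,0,0],[-1,0,0,0,0],[-1,0,0,0,0]]
  ]
}}

```text
time_s: 10.68
tcp_pos: [0.5339, -0.3133, 0.0767]
eef_rot: [-180.0, -0.0, -89.7]
contact_force: [1.2, -0.6, -1.2]
gripper_width: 0.0175
gripper_force: 40.0
```

>>> {"name": "drive_tool", "arguments": {
  "increments": [
    [[-1,0,0,-0.2,0],[-1,0,0,-0.45,0],[-1,0,0,-0.75,0],[-1,0,0,-1,0],[-1,0,0,-1,0]]
  ]
}}

```text
time_s: 11.3
tcp_pos: [0.5349, -0.3137, 0.1994]
eef_rot: [-179.8, -0.1, -89.7]
contact_force: [0.7, 0.6, -1.5]
gripper_width: 0.0173
gripper_force: 40.0
```

```bash
python3 - <<'E'
from plant import *
from h import *
import pickle
s=r.get_state();m=camera_model("wrist");im=capture("wrist");pickle.dump((m,im),open("w5.pkl","wb"))
p=s["tcp_pos"];print(s["time_s"],p,s["eef_rot"],s["gripper_width"],s["contact_force"])
for dz in(0,-.016,-.022,-.05,-.07):print(dz,proj(m,p+[0,0,dz]))
c=im[190:256,270:374].astype(int);sat=c.max(2)-c.min(2)
for y in range(0,66,2):print(190+y,"".join("#" if v else "." for v in (sat[y]<25)))
p0=(*p,-89.7)
q=(.53,-.21,.225,-65);plan([q],p0)
q1=(.50,-.105,.225,-41);plan([q1],q)
q2=(.47,0,.225,-17.4);plan([q2],q1)
plan([(.4525,.0986,.225,-17.4)],q2)
E
```

```text
11.3 [ 0.53493358 -0.3136771   0.19942345] [-1.79755722e+02 -8.24634206e-02 -8.96515148e+01] 0.01727539344628316 [ 0.69658446  0.59859975 -1.52366601]
0 [321.62859021 251.84198031]
-0.016 [321.80216928 239.88566074]
-0.022 [321.85971723 235.92169377]
-0.05 [322.08635435 220.31067675]
-0.07 [322.21556427 211.41055431]
190 ........................................................................................................
192 ........................................................................................................
194 ........................................................................................................
196 ........................................................................................................
198 ........................................................................................................
200 ........................................................................................................
202 ........................................................................................................
204 ..............
[... 2275 characters left out ...]
###########.....##########################################################################.....#########
248 ##########.......########################################################################.......########
250 ##########.......########################################################################.......########
252 #########........#######################################################################.........#######
254 #########.........######################################################################.........#######
[-0.864  0.037 -0.213 -0.069] rows>=2.3
[-0.899 -0.143 -0.    -0.067] rows>=2.2
[-0.763 -0.496 -0.    -0.066] rows>=2.2
[-0.385 -0.74  -0.    -0.   ] rows>=1.6
```

>>> {"name": "drive_tool", "arguments": {
  "increments": [
    [[-1,-0.86,0.04,-0.21,-0.069],[-1,-0.86,0.04,-0.21,-0.069],[-1,-0.86,0.04,-0.21,-0.069]]
  ]
}}

```text
time_s: 11.72
tcp_pos: [0.528, -0.2076, 0.2218]
eef_rot: [180.0, 0.0, -64.5]
contact_force: [-0.2, -0.2, -0.9]
gripper_width: 0.0171
gripper_force: 40.0
```

>>> {"name": "drive_tool", "arguments": {
  "increments": [
    [[-1,-0.9,-0.14,0,-0.067],[-1,-0.9,-0.14,0,-0.067],[-1,-0.9,-0.14,0,-0.067]]
  ]
}}

```text
time_s: 12.1
tcp_pos: [0.4961, -0.1028, 0.2209]
eef_rot: [180.0, 0.1, -40.3]
contact_force: [0.9, -0.8, -0.3]
gripper_width: 0.0174
gripper_force: 40.0
```

>>> {"name": "drive_tool", "arguments": {
  "increments": [
    [[-1,-0.76,-0.5,0,-0.066],[-1,-0.76,-0.5,0,-0.066],[-1,-0.76,-0.5,0,-0.066]]
  ]
}}

```text
time_s: 12.48
tcp_pos: [0.4662, 0.0019, 0.2209]
eef_rot: [180.0, 0.1, -16.6]
contact_force: [0.1, -0.7, -2.1]
gripper_width: 0.0169
gripper_force: 40.0
```

>>> {"name": "drive_tool", "arguments": {
  "increments": [
    [[-1,-0.38,-0.74,0,0],[-1,-0.38,-0.74,0,0],[-1,-0.38,-0.74,0,0],[-1,-0.38,-0.74,0,0],[-1,-0.38,-0.74,0,0]]
  ]
}}

```text
time_s: 13.1
tcp_pos: [0.4497, 0.0972, 0.2215]
eef_rot: [180.0, 0.0, -17.0]
contact_force: [1.3, 0.1, -0.8]
gripper_width: 0.0167
gripper_force: 40.0
```

```bash
python3 - <<'E'
from plant import *
from h import *
s=r.get_state();print(s["time_s"],s["tcp_pos"],s["eef_rot"],s["contact_force"])
plan([(.4525,.0986,.185,-17.4)])
E
```

```text
13.1 [0.44973287 0.09717275 0.22147618] [ 1.79956216e+02  3.82772782e-02 -1.70029813e+01] [ 1.33552562  0.08025853 -0.79225079]
[ 0.019 -0.018  0.304  0.001] rows>=0.6
```

>>> {"name": "drive_tool", "arguments": {
  "increments": [
    [[-1,0.019,-0.018,0.15,0],[-1,0.019,-0.018,0.3,0],[-1,0.019,-0.018,0.3,0],[-1,0.019,-0.018,0.3,0]]
  ]
}}

```text
time_s: 13.6
tcp_pos: [0.4531, 0.099, 0.1865]
eef_rot: [-180.0, -0.0, -17.0]
contact_force: [-0.1, -0.0, -1.3]
gripper_width: 0.017
gripper_force: 40.0
```

```bash
python3 - <<'E'
from plant import *
from h import *
P=[]
for i in range(5):
    m=camera_model("wrist");im=capture("wrist");P.append(r.get_state()["tcp_pos"])
P=np.array(P);print(P);p=P.mean(0);print(r.get_state()["eef_rot"])
print("hole",proj(m,[.4525,.0986,.107]),"tip",proj(m,p-[0,0,.07]))
cv2.imwrite("pics/w6.png",cv2.resize(im[160:260,260:384],None,fx=6,fy=6,interpolation=cv2.INTER_CUBIC)[...,::-1])
E
```

```text
[[0.4532322  0.0992429  0.18673075]
 [0.45321078 0.0993952  0.18675356]
 [0.45313616 0.09944345 0.18669993]
 [0.45306037 0.09949823 0.18661416]
 [0.45293906 0.09947763 0.1864942 ]]
[-1.79957790e+02 -3.52799380e-02 -1.69494831e+01]
hole [322.88908798 206.79421423] tip [321.68579837 210.13756824]
```

View pics/w6.png

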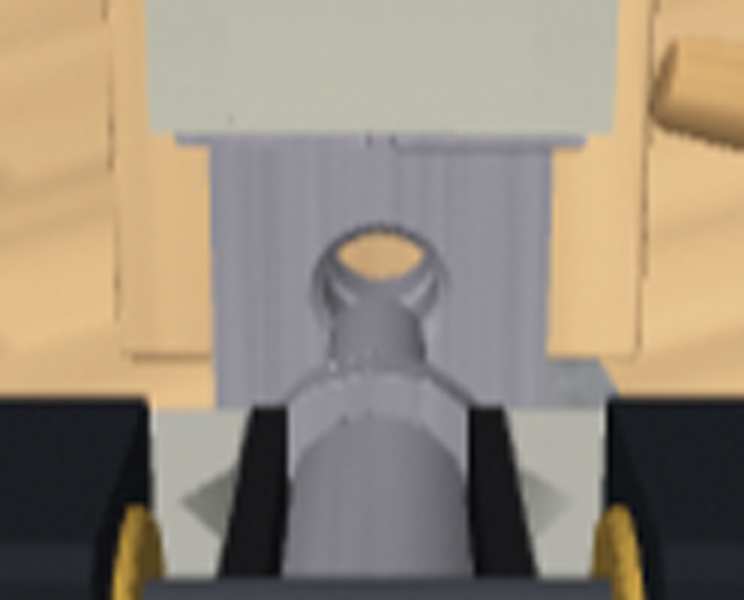

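The view shows the shank tip at crop (377,320), centred just below the hole (379,281), so it is aligned to about 0.5 mm. I'll descend carefully.

>>> {"name": "drive_tool", "arguments": {
  "increments": [
    [[-1,-0.003,0.005,0.04,0],[-1,-0.003,0.005,0.08,0],[-1,-0.003,0.005,0.12,0],[-1,-0.003,0.005,0.16,0],[-1,-0.003,0.005,0.16,0]]
  ]
}}

```text
time_s: 14.48
tcp_pos: [0.4519, 0.0988, 0.1662]
eef_rot: [180.0, 0.0, -16.9]
contact_force: [-0.1, -0.6, -0.8]
gripper_width: 0.0171
gripper_force: 40.0
```

>>> {"name": "drive_tool", "arguments": {
  "increments": [
    [[-1,0,0,0.03,0],[-1,0,0,0.06,0],[-1,0,0,0.09,0],[-1,0,0,0.12,0],[-1,0,0,0.12,0]]
  ]
}}

```text
time_s: 15.1
tcp_pos: [0.452, 0.0988, 0.152]
eef_rot: [180.0, 0.0, -16.9]
contact_force: [-0.2, -0.6, -1.5]
gripper_width: 0.0171
gripper_force: 40.0
```

Tip is 8 mm into the lower hole with no resistance. About 23 mm remain.

>>> {"name": "drive_tool", "arguments": {
  "increments": [
    [[-1,0,0,0.04,0],[-1,0,0,0.08,0],[-1,0,0,0.12,0],[-1,0,0,0.155,0],[-1,0,0,0.155,0]]
  ]
}}

```text
time_s: 15.72
tcp_pos: [0.452, 0.0988, 0.1334]
eef_rot: [180.0, 0.0, -16.9]
contact_force: [-0.4, 0.1, -1.3]
gripper_width: 0.0171
gripper_force: 40.0
```

>>> {"name": "drive_tool", "arguments": {
  "increments": [
    [[-1,0,0,0.015,0],[-1,0,0,0.03,0],[-1,0,0,0.04,0],[-1,0,0,0.04,0]]
  ]
}}

```text
time_s: 16.23
tcp_pos: [0.4522, 0.0989, 0.1289]
eef_rot: [180.0, 0.0, -16.9]
contact_force: [1.4, -0.5, -0.7]
gripper_width: 0.0173
gripper_force: 40.0
```

>>> {"name": "drive_tool", "arguments": {
  "increments": [
    [[-1,0,0,0.01,0],[-1,0,0,0.015,0],[-1,0,0,0.015,0]]
  ]
}}

```text
time_s: 16.6
tcp_pos: [0.4525, 0.0993, 0.1285]
eef_rot: [-180.0, -0.1, -16.9]
contact_force: [-5.9, 0.6, 13.3]
gripper_width: 0.017
gripper_force: 40.0
```

>>> {"name": "drive_tool", "arguments": {
  "increments": [
    [[1,0,0,0,0],[1,0,0,0,0],[1,0,0,-0.02,0],[1,0,0,-0.02,0],[1,0,0,-0.02,0]]
  ]
}}

```text
time_s: 17.23
tcp_pos: [0.4522, 0.0989, 0.1295]
eef_rot: [180.0, 0.0, -16.9]
contact_force: [0.8, -0.2, 0.0]
gripper_width: 0.0617
gripper_force: 0.0
```

>>> {"name": "drive_tool", "arguments": {
  "increments": [
    [[1,0,0,-0.3,0],[1,0,0,-0.6,0],[1,0,0,-0.9,0],[1,0,0,-0.9,0],[1,0,0,-0.9,0]]
  ]
}}

```text
time_s: 17.85
tcp_pos: [0.4518, 0.0988, 0.2371]
eef_rot: [-180.0, 0.0, -17.0]
contact_force: [-0.6, -0.1, 0.7]
gripper_width: 0.0873
gripper_force: 0.0
```

```bash
python3 - <<'E'
from plant import *
from h import *
import pickle
P=[]
for i in range(3):
    m=camera_model("wrist");im=capture("wrist");s=r.get_state();P.append(s["tcp_pos"])
p=np.mean(P,0);print(s["time_s"],p,s["gripper_width"],s["contact_force"])
print("exp top",proj(m,[.4525,.0986,.149]),"exp collar top",proj(m,[.4525,.0986,.113]))
side=capture("side");scn=capture("scene")
a=cv2.resize(im[130:250,250:394],None,fx=4,fy=4,interpolation=2)
b=camera_model("side");u,v=proj(b,[.47,.09,.12]).astype(int);c=cv2.resize(side[v-30:v+30,u-40:u+15],None,fx=4,fy=4,interpolation=2)
print(u,v)
sc=camera_model("scene");u,v=proj(sc,[.47,.09,.12]).astype(int);d=cv2.resize(scn[v-30:v+30,u-27:u+28],None,fx=4,fy=4,interpolation=2);print(u,v)
o=np.zeros((480,800,3),np.uint8);o[:,:576]=a;o[:240,576:796]=c;o[240:480,576:796]=d
cv2.imwrite("pics/w7.png",o[...,::-1])
q=(.549,.0685,.24,-17.3);plan([q])
plan([(.549,.0685,.0905,-17.3)],q)
E
```

```text
18.0 [0.45167441 0.09864914 0.23661058] 0.0874571624379224 [-0.136383   -0.64708999  0.72991587]
exp top [321.19811575 202.46539197] exp collar top [321.27828529 191.44732454]
272 185
363 188
[ 0.847  0.005 -0.027  0.001] rows>=1.6
[ 0.     0.     1.246 -0.   ] rows>=2.4
```

View pics/w7.png

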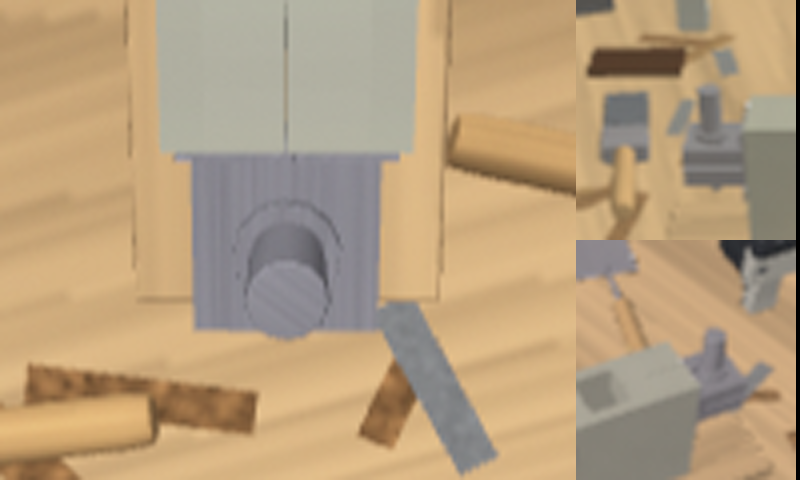

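The pin is seated: grip top at image (321.6,204), collar resting on the upper lug in the side crop, seam nearly closed. Next is the squeeze over the block's centre.

>>> {"name": "drive_tool", "arguments": {
  "increments": [
    [[1,0.85,0.004,-0.03,0.001],[1,0.85,0.004,-0.03,0.001],[1,0.85,0.004,-0.03,0.001],[1,0.85,0.004,-0.03,0.001]]
  ]
}}

```text
time_s: 18.6
tcp_pos: [0.5491, 0.0685, 0.2403]
eef_rot: [179.9, 0.1, -17.3]
contact_force: [-0.1, 0.2, -0.3]
gripper_width: 0.0877
gripper_force: 0.0
```

```bash
python3 - <<'E'
from plant import *
from h import *
s=r.get_state();print(s["tcp_pos"],s["eef_rot"]);plan([(.5496,.0682,.121,-17.3)])
E
```

```text
[0.5491413  0.06850922 0.24025317] [ 1.79936985e+02  8.33270407e-02 -1.73424406e+01]
[ 0.004  0.001  0.994 -0.   ] rows>=1.9
```

>>> {"name": "drive_tool", "arguments": {
  "increments": [
    [[1,0,0,0.4,0],[1,0,0,0.75,0],[1,0,0,1,0],[1,0,0,1,0]]
  ]
}}

```text
time_s: 19.1
tcp_pos: [0.5474, 0.0685, 0.1195]
eef_rot: [179.8, 0.2, -17.3]
contact_force: [-0.1, -0.5, -0.5]
gripper_width: 0.0876
gripper_force: 0.0
```

>>> {"name": "drive_tool", "arguments": {
  "increments": [
    [[1,0,0,0.12,0],[1,0,0,0.22,0],[1,0,0,0.3,0],[1,0,0,0.3,0]]
  ]
}}

```text
time_s: 19.6
tcp_pos: [0.5492, 0.0685, 0.0844]
eef_rot: [179.9, 0.1, -17.3]
contact_force: [0.5, 0.4, -1.0]
gripper_width: 0.0878
gripper_force: 0.0
```

>>> {"name": "drive_tool", "arguments": {
  "increments": [
    [[-1,0,0,0,0],[-1,0,0,0,0],[-1,0,0,0,0],[-1,0,0,0,0],[-1,0,0,0,0]]
  ],
  "squeeze": 50
}}

```text
time_s: 20.23
tcp_pos: [0.5499, 0.0693, 0.0854]
eef_rot: [-180.0, -0.0, -17.3]
contact_force: [-0.5, 4.3, 0.8]
gripper_width: 0.0557
gripper_force: 50.0
```

>>> {"name": "drive_tool", "arguments": {
  "increments": [
    [[-1,0,0,0,0],[-1,0,0,0,0],[-1,0,0,0,0],[-1,0,0,0,0],[-1,0,0,0,0]]
  ]
}}

```text
time_s: 20.85
tcp_pos: [0.5499, 0.0693, 0.0854]
eef_rot: [-180.0, -0.0, -17.3]
contact_force: [-1.9, 5.5, 1.6]
gripper_width: 0.0556
gripper_force: 50.0
```

```bash
python3 - <<'E'
from plant import *
s=r.get_state();print(s["time_s"],s["gripper_width"],s["gripper_force"],s["contact_force"])
print(job.close_job())
E
```

```text
20.85 0.05556953241228957 50.00515043735504 [-1.92540878  5.4591787   1.60667731]
the job is handed in; nothing more can be done
None
```

I handed the job in at 20.9 s with the mould shut, the pin seated with its collar on the upper lug, and a 50 N squeeze still held at 55.6 mm opening; I did not look at the pin again after the squeeze.

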